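Shut off the potato hob and cover the saucepan

ROBOT

A 6-joint arm with a two-finger parallel gripper is mounted at the origin on the work surface. World frame = base frame: x ahead of the robot, y to its left, z up, the work surface at z = 0. Lengths are in m, angles in degrees, forces in N, time in s.
With the tool pointing down it reaches from about 0.35 to 0.875 m from the base axis. Payload 4.2 kg.
Tool frame: the origin (TCP) lies on the mounting face of the last link; the fingertips stand 182 mm ahead of it and the grasp point (between the pads) lies 164 mm ahead of it (r.tcp_to_grasp is the distance from the TCP to the grasp point, in m); z points along the fingers, y is the line along which they close (so a half turn about z gives the same grasp; the last joint's range is limited). The gripper opens to 87 mm and grips with 3 to 60 N. Pads are 19 mm wide; open, the fingers measure 117 mm over their backs; the gripper's body (75 mm by 190 mm) begins 51 mm behind the grasp point.
Start: joints at [87.64, 22.042, 0.453, 0, -68.411, -14.817], TCP at [0.185, 0.597, 0.405] pointing down, gripper open.
Joint ranges: [-179.83, 179.83], [-69.29, 118.12], [-61.27, 80.66], [-181.25, 117.63], [-171.15, -9.14], [-177.46, 177.46]. Speed limits (degrees/s): [159.86, 159.86, 180, 180, 180, 180].

INTERFACE

Orientations are given as a 3x3 rotation matrix whose columns are the frame's x, y, z axes.
In Python, from station import sense, eyes, r gives the robot as it stands.
- The arm moves only by the tool jog_arm, never from a script. Its argument "increments" is a list of rows, each a list of 4 numbers: the shift along the tool's x, y, z normalised to -1 to 1, where 1 is 0.02 m, then the turn about the tool's z normalised to -1 to 1, where 1 is 0.08 rad. A call has 1 to 10 rows; each row shifts and turns the commanded pose from where the row before left it, along the tool's axes as they then stand; what a row does not reach is not made up. A row lasts 1/10 s, in which the tool goes at most 50 mm and 8.59 degrees, less where a joint would pass 70% of its speed; a pose out of reach is approached as far as the arm can. A call with a number of a shift or a turn outside -1 to 1 is refused whole. A call with a gripper value outside its range is refused whole. "grip" is the finger opening in mm, from 0 to 87, set as the call begins (left out, the last holds). The fingers move at their own pace and stop on an object; the grip force is fixed at half the most. Time passes only in rows, so rows that do not move let the fingers close. It gives the time, the measured TCP pose, the force, the opening and the grip force at its end, in the units of the state.
- sense(): the state, without advancing time (a new reading comes with each control period).
- eyes.capture(name): name is "scene" or "top"; returns the picture (384x512x3 uint8, blue, green, red); there is no depth.
- eyes.get_calibration(name): a dict with "camera_matrix" (3x3 intrinsics, pixels), "R" (3x3) and "t" (3): a world point X has camera coordinates R X + t. Camera axes: x right, y down, z forward; pixel columns grow to the right and rows downward; lengths in m; the calibration is good to about 2 mm. A picture is of the moment at which its call begins. get_calibration takes no time and is no camera call.
- r.finish_job(): hands the job in; it is judged then, once.
Trained networks look in the newest picture that a camera, given by its name, has taken for a name from the list of things; names that differ only in an ending like _2 or _b are one class to them, and where a whole thing is asked for, a point or a joint stands for the part that bears it (a point fixed in the world has none). Each returns a list of dicts, best first, with "conf" (0 to 1); they miss things now and then, are a little off and sometimes report something else, mostly with a low value. They report only what shows in the picture. A call takes as long as a camera call. They do not tell look-alikes from the thing itself.
- eyes.spot_in(camera, name): "centre" ([x, y, z] in m, in world coordinates, good to about 4 mm: the middle of the surface that is visible of it).
- eyes.outline_of(camera, name): "mask" (384x512 bool, what is visible of it).
The state is a dict: "time_s": time; "joints": joint angles; "joint_velocities": joint speeds; "effort": joint torques, N m; "tcp_pos": TCP position; "ee_rot": TCP orientation; "wrist_force": force on the tool from outside, world axes, zero at the start; "moment": the same for the moment, N m; "gripper_width": opening from 0.0 (shut) to 1.0 (fully open); "gripper_force": force on a finger pad.
Only numpy, scipy, OpenCV 4.12 (cv2) and the standard library are available. Lean on these libraries where they do the work, as an engineer would, in place of code of your own. Each camera call takes 0.05 s, during which the arm holds its last target. There are 200 camera calls.

TASK

The potatoes are cooked: turn the dial of the hob under the saucepan anticlockwise all the way to its off stop, and only then take the lid from the worktop and lower it gently onto the saucepan so that it sits fully home. Leave the saucepan on its hob, and leave the other hob's dial and everything else as they are.

Things in the scene. Friction and masses are not known exactly. Their poses are not given: they have to be found in the camera images.
- hob_pot: fixed grey hob that carries the saucepan, 267 mm deep (x -137 to +130), 200 wide (y), flat top 80 high. Origin on its underside, z up, front (-x) to the robot. Its front panel slopes 15 degrees from horizontal, from x -60, z 80 mm down to x -137, z 59, with the dial at its middle. Round cooking plate, 152 mm diameter, 8 mm proud, centred at x +40
- dial_pot (a joint): angle (rad) of the dial on the saucepan's hob: 0 is the off stop, fully anticlockwise seen facing the dial; grows clockwise to 4.7 (full heat). Stiff (0.12 N m), stays where left. At 0 its white line points straight up the slope. At the start it is at 2.2 to 3.9, more than one grasp can turn
- dial_pot_grip (a point): grip point of the dial on the saucepan's hob, on its axis, 37 mm above the panel, 9 mm below the bar's top. Turns with the dial: z is the turning axis, outward (tilted 15 degrees to the robot), x along the grip bar to the white line. Black dial: disc of 60 mm diameter with a grip bar 58 mm long, 14 thick, top 46 mm above the panel
- dial_pan_pointer (a point): outer end of the white line on top of the other, identical dial, on the hob with the frying pan (27 mm from its axis); leave it alone
- hob_pan: second hob, identical, carrying the frying pan; which hob stands left and which right varies
- saucepan: tall steel saucepan, 140 mm outer diameter, 85 high, 4 mm wall, 1.2 kg, handle along its +x to 190 mm from its axis, rising to 94 mm; potatoes in it up to 62 mm. Stands on the cooking plate. Origin at the centre of its underside, z up
- lid: round steel lid on the worktop, 148 mm diameter, 56 high, 0.3 kg. Origin at the centre of its underside, z up. A rim of 127 mm diameter, 10 mm deep, goes inside the saucepan's mouth; the plate above it (10 to 14 mm at the edge) rests on the saucepan's rim: when home its origin is 75 mm above the saucepan's origin
- lid_grip (a point): middle of the lid's round knob, 34 mm diameter and 22 high (34 to 56 mm above the lid's origin), on its axis, 44 mm above its origin; the lid's top surface lies at 23 mm
- frying_pan: shallow black frying pan, 176 mm diameter, with a 240 mm handle along its +x, on the other hob. Origin at the centre of its underside
- squeeze_bottle: white squeeze bottle, 52 mm diameter, 150 high. Origin at the centre of its underside
- pepper_mill: dark wooden pepper mill, 60 mm diameter, 165 high. Origin at the centre of its underside
- spice_jar: amber glass jar, 56 mm diameter, 80 high. Origin at the centre of its underside
- spoon: wooden-handled spoon, 240 mm long along its x, lying on the worktop. Origin under its middle
There are look-alikes about, which are no part of the job. Leave any orange look-alike of the lid alone.

How it is judged:
By the outcome, as a careful person would: the job done as asked, in the order asked, and still so for the second after the job is handed in, with the robot touching nothing.
It also fails if it takes over 72 s, if anything falls off the work surface, if the arm or the gripper's body presses on something with over 40 N, if the wrist force passes 120 N, or if a joint passes its speed limit or range.

## Working session

There is one attempt and no reset: what is moved stays moved. The work goes in short steps, Python scripts to look and compute and a tool call to move; the robot and the scene stay as the last step left them, time stands still between calls to the robot, and variables do not carry over. Pictures are saved under pics/ and viewed, at most 10 in all, crops included, and the job is handed in when it is done.

Besides the shell and the picture viewer there is one more tool, called after ">>>" as name(argument=value, ...), one argument or row to a line, values as JSON. jog_arm: Moves the arm, as the interface text tells. Its arguments: {"type":"object","properties":{"increments":{"type":"array"},"grip":{"type":"number"}},"required":["increments"]}

```bash
mkdir -p pics
cat > h.py <<'E'
import numpy as np, cv2
from station import sense, eyes, r
def proj(c,X):
    k=eyes.get_calibration(c);p=np.array(k["R"])@np.array(X,float)+np.array(k["t"]).ravel();p=np.array(k["camera_matrix"])@p;return p[:2]/p[2]
def ray(c,u,z):
    k=eyes.get_calibration(c);R=np.array(k["R"]);t=np.array(k["t"]).ravel();d=R.T@np.linalg.inv(np.array(k["camera_matrix"]))@np.array([u[0],u[1],1.]);C=-R.T@t
    return C+d*(z-C[2])/d[2]
E
python3 - <<'E'
from h import *
a=eyes.capture("scene");b=eyes.capture("top")
cv2.imwrite("pics/s.png",a);cv2.imwrite("pics/t.png",cv2.resize(b,(800,600),interpolation=cv2.INTER_CUBIC))
for c in ("scene","top"):
  for n in "hob_pot dial_pot saucepan lid frying_pan squeeze_bottle pepper_mill spice_jar spoon".split():
    for d in eyes.spot_in(c,n)[:4]: print(c,n,round(d["conf"],2),np.round(d["centre"],3),np.round(proj(c,d["centre"])))
print(sense()["time_s"],np.round(sense()["ee_rot"],3).tolist())
E
```

```text
scene hob_pot 0.93 [ 0.566 -0.309  0.08 ] [208. 271.]
scene hob_pot 0.16 [0.528 0.312 0.017] [326. 168.]
scene dial_pot 0.6 [ 0.476 -0.276  0.096] [198. 243.]
scene saucepan 0.56 [ 0.612 -0.277  0.134] [224. 269.]
scene lid 0.97 [0.253 0.402 0.019] [293. 118.]
scene lid 0.59 [0.529 0.309 0.018] [325. 168.]
scene lid 0.2 [0.674 0.212 0.089] [341. 197.]
scene frying_pan 0.64 [0.62  0.029 0.114] [295. 214.]
scene squeeze_bottle 0.58 [0.673 0.21  0.088] [340. 197.]
scene pepper_mill 0.9 [ 0.494 -0.452  0.119] [156. 280.]
scene spice_jar 0.75 [ 0.602 -0.47   0.08 ] [174. 314.]
scene spoon 0.59 [0.483 0.434 0.012] [337. 146.]
scene spoon 0.33 [0.478 0.024 0.096] [265. 191.]
top hob_pot 0.69 [0.521 0.312 0.02 ] [135. 173.]
top hob_pot 0.55 [ 0.512 -0.251  0.082] [325. 177.]
top hob_pot 0.23 [0.626 0.018 0.109] [232. 134.]
top dial_pot 0.92 [ 0.466 -0.28   0.092] [336. 193.]
top saucepan 0.72 [ 0.618 -0.283  0.13 ] [340. 137.]
top lid 0.74 [0.52  0.313 0.018] [135. 174.]
top frying_pan 0.77 [0.624 0.017 0.111] [232. 134.]
top frying_pan 0.59 [ 0.512 -0.249  0.085] [325. 177.]
top squeeze_bottle 0.55 [0.654 0.213 0.101] [164. 123.]
top pepper_mill 0.58 [ 0.478 -0.439  0.123] [396. 188.]
top spice_jar 0.71 [ 0.593 -0.465  0.083] [399. 151.]
top spice_jar 0.64 [0.507 0.029 0.077] [228. 177.]
top spoon 0.77 [0.481 0.435 0.011] [ 94. 186.]
1.0 [[0.955, -0.295, 0.0], [-0.295, -0.955, -0.0], [0.0, 0.0, -1.0]]
```

View pics/s.png

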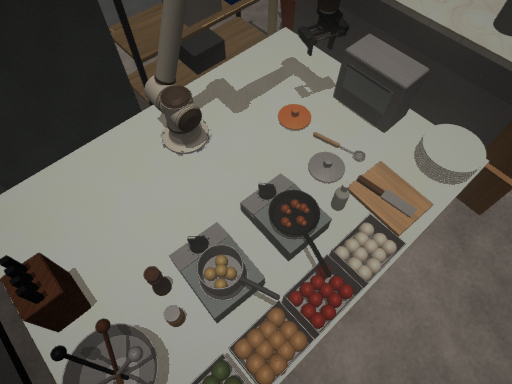

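View pics/t.png

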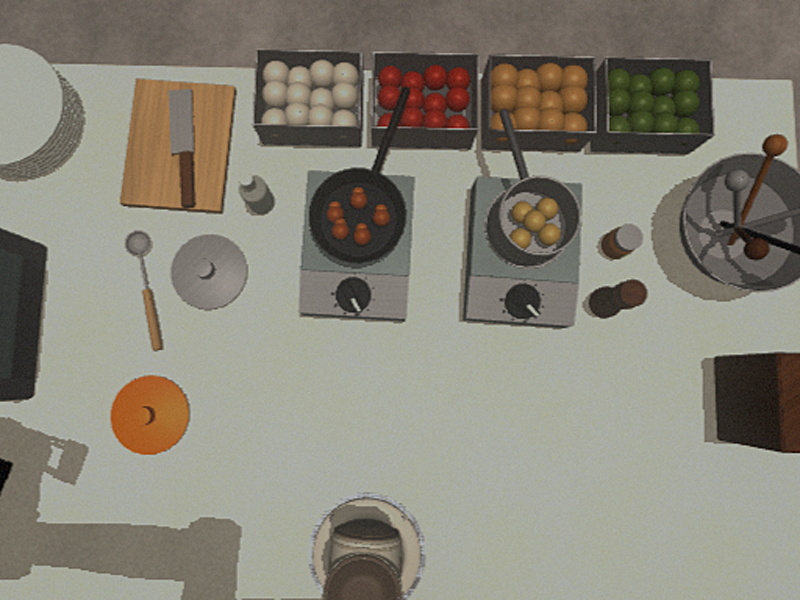

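The top picture (800 px wide) shows the saucepan with potatoes on the right-hand hob at (533,220), with its dial at (523,300) and the line pointing lower right. The frying pan's hob is on the left, with its dial at (353,295).

Lid candidates are the grey one at (208,271) and the orange one at (150,414). The grey one fits, since it is steel and not orange. I'll confirm it in an enlarged crop and fit the hob pose.

Run:
```python
from h import *
b=eyes.capture("top")
A=cv2.resize(b[105:215,290:380],None,fx=5,fy=5,interpolation=cv2.INTER_CUBIC)
B=cv2.resize(b[145:203,105:165],None,fx=5,fy=5,interpolation=cv2.INTER_CUBIC)
o=np.zeros((550,450+300,3),np.uint8);o[:,:450]=A;o[:290,450:]=B
cv2.imwrite("pics/c.png",o)
for u in [(290,105),(380,215)]: print(ray("top",u,.08))
m=eyes.outline_of("top","lid");
for d in m[:2]:
  ys,xs=np.nonzero(d["mask"]);u=(xs.mean(),ys.mean());print("lid",d["conf"],u,len(xs),ray("top",u,.014))
for d in eyes.outline_of("top","dial_pot")[:2]:
  ys,xs=np.nonzero(d["mask"]);u=(xs.mean(),ys.mean());print("dial",d["conf"],u,len(xs),ray("top",u,.085))
k=eyes.get_calibration("top");print(-np.array(k["R"]).T@np.array(k["t"]).ravel(),k["camera_matrix"])
```

```text
[ 0.72330712 -0.14814397  0.08      ]
[ 0.40594474 -0.40637569  0.08      ]
lid 0.89 (np.float64(95.62643391521198), np.float64(265.0199501246883)) 2005 [0.24485553 0.41428094 0.014     ]
lid 0.8 (np.float64(133.32471106219043), np.float64(173.25041276829938)) 1817 [0.52130348 0.318656   0.014     ]
dial 0.64 (np.float64(334.8381877022654), np.float64(193.03559870550163)) 309 [ 0.46534265 -0.27731398  0.085     ]
[ 0.32679123 -0.02853915  1.20655064] [[397.60267345   0.         248.12805473]
 [  0.         397.60267345 191.6177368 ]
 [  0.           0.           1.        ]]
```

View pics/c.png

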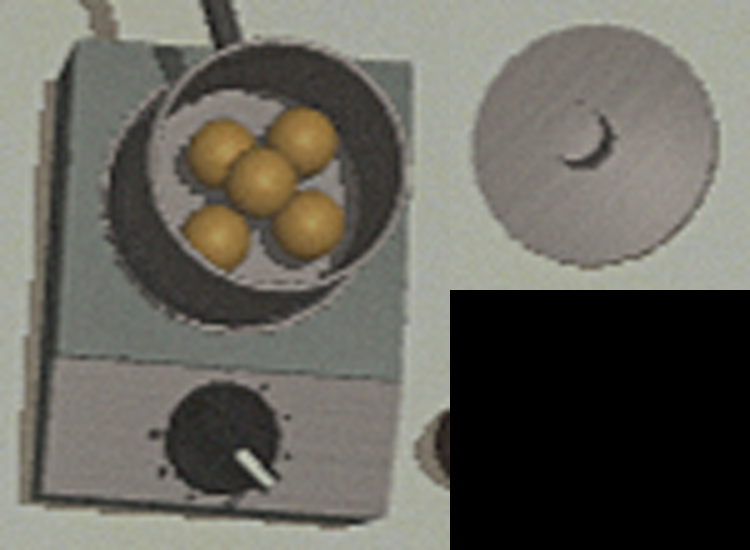

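The enlarged crop shows the grey lid (disc centre at (595,147), knob at (585,138)), confirmed as the lid. The pan hob's corners are clear, and the white line runs from (238,452) to (272,485), pointing lower right.

```bash
cat >> h.py <<'E'
from scipy.optimize import least_squares
def hobpt(p,l):
    c,s=np.cos(p[2]),np.sin(p[2]);return np.array([p[0]+c*l[0]-s*l[1],p[1]+s*l[0]+c*l[1],l[2]])
E
python3 - <<'E'
from h import *
f=lambda u:np.array([290+(u[0]+.5)/5-.5,105+(u[1]+.5)/5-.5])
P=[((-.06,.1,.08),(57,355)),((-.06,-.1,.08),(398,382)),((.13,.1,.08),(80,40)),((.13,-.1,.08),(412,62)),((-.137,.1,.059),(38,493)),((-.137,-.1,.059),(383,520))]
s=least_squares(lambda p:np.concatenate([proj("top",hobpt(p,l))-f(u) for l,u in P]),[.57,-.28,0])
p=s.x;print(p,np.round(s.fun,1))
n=np.array([-np.sin(np.radians(15)),0,np.cos(np.radians(15))])
d0=np.array([-.0985,0,.0695]);print("grip",hobpt(p,d0+.037*n),"top",hobpt(p,d0+.046*n),proj("top",hobpt(p,d0+.046*n)))
print("disc ctr",ray("top",f((222,437)),.0695+.017))
print("plate",hobpt(p,(.04,0,.088)),"pan rim",ray("top",f((278,163)),.173))
def err(a):
    return np.concatenate([proj("top",hobpt(p,d0+.046*n+rr*(np.cos(a[0])*np.array([np.cos(np.radians(15)),0,np.sin(np.radians(15))])+np.sin(a[0])*np.array([0,-1,0]))))-f(u) for rr,u in ((.027,(272,485)),)])
q=least_squares(err,[2.3]);print("dial",q.x,q.fun)
g=lambda u:np.array([105+(u[0]-450+.5)/5-.5,145+(u[1]+.5)/5-.5])
print("lid knob",ray("top",g((585,138)),.056),"disc",ray("top",g((595,147)),.012))
np.save("hob.npy",p)
t=sense();print(t["tcp_pos"])
E
```

```text
[ 0.56774249 -0.28276909 -0.06003751] [-0.7  0.1  0.6  0.4 -1.1 -0.7  0.7  0.3  0.3 -0.2  0.2  0. ]
grip [ 0.4598609  -0.27628436  0.10523926] top [ 0.45753573 -0.27614459  0.11393259] [336.74054054 194.59419633]
disc ctr [ 0.46806887 -0.27461429  0.0865    ]
plate [ 0.60767042 -0.28516915  0.088     ] pan rim [ 0.60505296 -0.28624186  0.173     ]
dial [2.2488975] [-0.37249909 -0.37200609]
lid knob [0.51745625 0.31164698 0.056     ] disc [0.51934212 0.31827322 0.012     ]
[0.18455543 0.59711034 0.40473971]
```

>>> jog_arm(
  increments=[
    [0,0,0,-1],
    [0,0,0,-1],
    [0,0,0,-1],
    [0.62,1,0,0],
    [0.62,1,0,0],
    [0.62,1,0,0],
    [0.62,1,0,0],
    [0.62,1,0,0],
    [0.62,1,0,0],
    [0.62,1,0,0],
  ],
  grip=0,
)

```text
time_s: 2.15
tcp_pos: [0.2633, 0.4512, 0.4049]
ee_rot: [[0.998, -0.059, 0.0], [-0.059, -0.998, 0.0], [0.0, -0.0, -1.0]]
wrist_force: [0.2, -0.4, 0.7]
gripper_width: 0.169
gripper_force: 0.0
```

>>> jog_arm(
  increments=[
    [0.62,1,0,0],
    [0.62,1,0,0],
    [0.62,1,0,0],
    [0.62,1,0,0],
    [0.62,1,0,0],
    [0.62,1,0,0],
    [0.62,1,0,0],
    [0.62,1,0,0],
    [0.62,1,0,0],
    [0.62,1,0,0],
  ],
)

```text
time_s: 3.15
tcp_pos: [0.375, 0.2438, 0.405]
ee_rot: [[0.998, -0.06, 0.0], [-0.06, -0.998, 0.0], [0.0, -0.0, -1.0]]
wrist_force: [0.9, 0.4, 0.0]
gripper_width: 0.003
gripper_force: 0.0
```

>>> jog_arm(
  increments=[
    [0,1,0,0],
    [0,1,0,0],
    [0,1,0,0],
    [0,1,0,0],
    [0,1,0,0],
    [0,1,0,0],
    [0,1,0,0],
    [0,1,0,0],
    [0,1,0,0],
    [0,1,0,0],
  ],
)

```text
time_s: 4.15
tcp_pos: [0.3617, 0.0442, 0.4048]
ee_rot: [[0.998, -0.059, 0.0], [-0.059, -0.998, 0.0], [0.0, -0.0, -1.0]]
wrist_force: [0.1, -0.2, -0.4]
gripper_width: 0.006
gripper_force: 0.0
```

>>> jog_arm(
  increments=[
    [0,1,0,0],
    [0,1,0,0],
    [0,1,0,0],
    [0,1,0,0],
    [0,1,0,0],
    [0,1,0,0],
    [0,1,0,0],
    [0,1,0,0],
    [0,1,0,0],
    [0,1,0,0],
  ],
)

```text
time_s: 5.15
tcp_pos: [0.3496, -0.155, 0.4049]
ee_rot: [[0.998, -0.059, 0.0], [-0.059, -0.998, 0.0], [0.0, -0.0, -1.0]]
wrist_force: [-0.3, 0.4, -0.9]
gripper_width: 0.005
gripper_force: 0.0
```

>>> jog_arm(
  increments=[
    [0.65,0.91,0,0],
    [0.65,0.91,0,0],
    [0.65,0.91,0,0],
    [0.65,0.91,0,0],
    [0.65,0.91,0,0],
    [0.62,0.9,0,0],
    [0,0,0.8,0],
    [0,0,0.8,0],
    [0,0,0.8,0],
    [0,0,0,0],
  ],
)

```text
time_s: 6.15
tcp_pos: [0.4201, -0.2672, 0.3548]
ee_rot: [[0.998, -0.06, -0.005], [-0.06, -0.998, 0.002], [-0.005, -0.002, -1.0]]
wrist_force: [-0.2, 0.6, -0.5]
gripper_width: 0.004
gripper_force: 0.0
```

```bash
cat >> h.py <<'E'
def rel():
    s=sense();p=np.array(s["tcp_pos"])-[.460,-.2763,0];a=.06
    print("X %.1f Y %.1f tipz %.1f"%(1e3*(np.cos(a)*p[0]-np.sin(a)*p[1]),1e3*(-np.sin(a)*p[0]-np.cos(a)*p[1]),1e3*(p[2]-.182)),s["wrist_force"],s["time_s"])
E
python3 -c "from h import *;rel()"
```

```text
X -40.4 Y -6.7 tipz 172.8 [-0.24244319  0.56022495 -0.45924534] 6.15
```

>>> jog_arm(
  increments=[
    [0,0,0.8,0],
    [0,0,0.8,0],
    [0,0,0.8,0],
    [0,0,0.8,0],
    [0,0,0.6,0],
    [0,0,0,0],
    [0,0,0,0],
    [0.25,0.2,0,0],
    [0,0,0,0],
  ],
)

```text
time_s: 7.05
tcp_pos: [0.4272, -0.2724, 0.2819]
ee_rot: [[0.998, -0.059, 0.003], [-0.059, -0.998, -0.001], [0.003, 0.001, -1.0]]
wrist_force: [0.2, -1.4, -0.3]
gripper_width: 0.006
gripper_force: 0.0
```

Run:
```python
from h import *
rel()
a=eyes.capture("scene");b=eyes.capture("top")
o=np.hstack([cv2.resize(a[190:300,150:260],None,fx=3.6,fy=3.6,interpolation=3),cv2.resize(b[110:220,280:390],None,fx=3.6,fy=3.6,interpolation=3)])
cv2.imwrite("pics/d.png",o)
```

```text
X -33.0 Y -1.9 tipz 99.9 [ 0.22874484 -1.41367119 -0.32894145] 7.05
```

View pics/d.png

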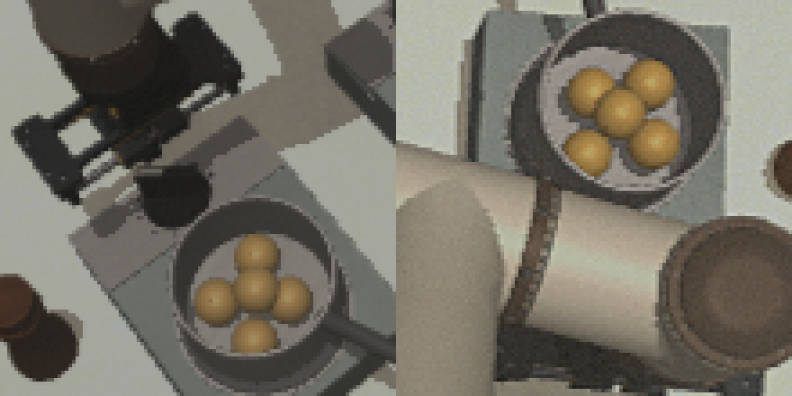

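The scene half shows the closed fingers in front of the bar, at about (130,165). The body's long axis runs along y, and it is clear of the saucepan and mill. Pushing now.

>>> jog_arm(
  increments=[
    [0.18,0.18,0,0],
    [0.18,0.18,0,0],
    [0.18,0.18,0,0],
    [0,0,0,0],
    [0.14,0.27,0,0],
    [0.14,0.27,0,0],
    [0,0,0,0],
  ],
)

```text
time_s: 7.85
tcp_pos: [0.4401, -0.2944, 0.2797]
ee_rot: [[0.998, -0.061, -0.006], [-0.061, -0.998, 0.002], [-0.006, -0.002, -1.0]]
wrist_force: [-3.6, 2.0, -0.1]
gripper_width: 0.003
gripper_force: 2.2
```

Run:
```python
from h import *
rel()
a=eyes.capture("scene")
cv2.imwrite("pics/e.png",cv2.resize(a[200:270,160:230],None,fx=6,fy=6,interpolation=3))
```

```text
X -18.7 Y 19.3 tipz 97.7 [-3.64923508  1.97581214 -0.06717448] 7.85
```

View pics/e.png

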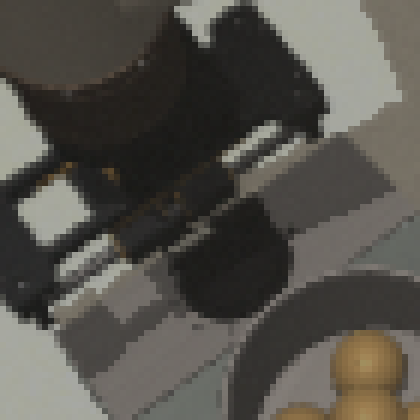

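Contact force is about 4 N, so the bar is being pushed; the image shows the fingers against the dial at (190,240). Continuing the arc.

>>> jog_arm(
  increments=[
    [0.2,0.27,0,0],
    [0.2,0.27,-0.1,0],
    [0,0,0,0],
    [0.22,0.08,-0.1,0],
    [0.22,0.08,0,0],
    [0,0,0,0],
  ],
)

```text
time_s: 8.5
tcp_pos: [0.4563, -0.3095, 0.2838]
ee_rot: [[0.998, -0.06, -0.004], [-0.06, -0.998, 0.001], [-0.005, -0.001, -1.0]]
wrist_force: [-5.6, 0.2, -1.4]
gripper_width: 0.006
gripper_force: 2.0
```

```bash
python3 -c "from h import *;rel()"
```

```text
X -1.7 Y 33.3 tipz 101.8 [-5.63367059  0.16043983 -1.41373169] 8.5
```

>>> jog_arm(
  increments=[
    [0.22,-0.05,0,0],
    [0.22,-0.1,0,0],
    [0,0,0,0],
    [0.16,-0.15,0,0],
    [0.16,-0.17,0,0],
    [0,0,0,0],
  ],
)

```text
time_s: 9.1
tcp_pos: [0.4738, -0.3015, 0.2857]
ee_rot: [[0.998, -0.059, 0.003], [-0.059, -0.998, -0.002], [0.003, 0.002, -1.0]]
wrist_force: [-2.0, -2.7, 1.5]
gripper_width: 0.006
gripper_force: 1.7
```

Run:
```python
from h import *
rel()
a=eyes.capture("scene")
cv2.imwrite("pics/f.png",cv2.resize(a[200:270,160:230],None,fx=6,fy=6,interpolation=3))
```

```text
X 15.3 Y 24.3 tipz 103.7 [-1.9928122  -2.74235293  1.50320405] 9.1
```

View pics/f.png

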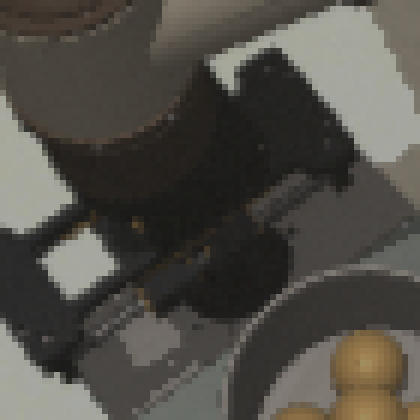

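The fingers are now on the right of the dial at (190,285). Next I'll push left in small steps until the stop takes up the force.

>>> jog_arm(
  increments=[
    [0,-0.15,0,0],
    [0,0,0,0],
    [0,0,0,0],
  ],
)

```text
time_s: 9.45
tcp_pos: [0.4746, -0.2987, 0.2861]
ee_rot: [[0.998, -0.059, 0.006], [-0.059, -0.998, -0.003], [0.007, 0.003, -1.0]]
wrist_force: [0.4, -5.2, 0.5]
gripper_width: 0.002
gripper_force: 2.4
```

>>> jog_arm(
  increments=[
    [0,-0.1,0,0],
    [0,0,0,0],
    [0,0,0,0],
  ],
)

```text
time_s: 9.75
tcp_pos: [0.4752, -0.2968, 0.2863]
ee_rot: [[0.998, -0.059, 0.008], [-0.059, -0.998, -0.004], [0.008, 0.003, -1.0]]
wrist_force: [1.3, -5.6, 0.4]
gripper_width: 0.004
gripper_force: 2.6
```

>>> jog_arm(
  increments=[
    [0,-0.1,0,0],
    [0,0,0,0],
    [0,0,0,0],
  ],
)

```text
time_s: 10.05
tcp_pos: [0.4757, -0.2949, 0.2865]
ee_rot: [[0.998, -0.059, 0.01], [-0.059, -0.998, -0.004], [0.01, 0.003, -1.0]]
wrist_force: [2.5, -5.5, 0.7]
gripper_width: 0.011
gripper_force: 2.6
```

```bash
python3 -c "from h import *;rel()"
```

```text
X 16.8 Y 17.6 tipz 104.5 [ 2.48977629 -5.52369588  0.68170973] 10.05
```

>>> jog_arm(
  increments=[
    [0,-0.1,0,0],
    [0,0,0,0],
    [0,0,0,0],
  ],
)

```text
time_s: 10.35
tcp_pos: [0.4762, -0.2929, 0.2867]
ee_rot: [[0.998, -0.059, 0.011], [-0.059, -0.998, -0.004], [0.011, 0.004, -1.0]]
wrist_force: [5.5, -5.6, 0.7]
gripper_width: 0.005
gripper_force: 2.6
```

>>> jog_arm(
  increments=[
    [0,-0.1,0,0],
    [0,0,0,0],
    [0,0,0,0],
  ],
)

```text
time_s: 10.65
tcp_pos: [0.4764, -0.2919, 0.2868]
ee_rot: [[0.998, -0.058, 0.011], [-0.058, -0.998, -0.006], [0.011, 0.006, -1.0]]
wrist_force: [3.4, -12.0, -0.7]
gripper_width: 0.002
gripper_force: 5.5
```

>>> jog_arm(
  increments=[
    [0,-0.1,0,0],
    [0,0,0,0],
    [0,0,0,0],
  ],
)

```text
time_s: 10.95
tcp_pos: [0.4764, -0.2912, 0.2869]
ee_rot: [[0.998, -0.058, 0.011], [-0.058, -0.998, -0.009], [0.012, 0.008, -1.0]]
wrist_force: [2.7, -17.7, -3.7]
gripper_width: 0.0
gripper_force: 9.2
```

The force is climbing, so it is at the stop. One last nudge, then retreat and rise.

>>> jog_arm(
  increments=[
    [0,-0.1,0,0],
    [0,0,0,0],
    [0,0.4,0,0],
    [0,0.3,0,0],
    [0,0,0,0],
    [0,0,-0.8,0],
    [0,0,-1,0],
    [0,0,-1,0],
    [0,0,-1,0],
    [0,0,-1,0],
  ],
)

```text
time_s: 11.95
tcp_pos: [0.4732, -0.2991, 0.3815]
ee_rot: [[0.998, -0.059, 0.0], [-0.059, -0.998, 0.001], [0.0, -0.001, -1.0]]
wrist_force: [-0.1, 0.3, -0.2]
gripper_width: 0.004
gripper_force: 0.0
```

>>> jog_arm(
  increments=[
    [-0.4,-1,-1,0],
    [-0.4,-1,-1,0],
    [-0.3,-1,0,0],
    [-0.3,-1,0,0],
    [-0.3,-1,0,0],
    [-0.3,-1,0,0],
    [-0.3,-1,0,0],
    [-0.3,-1,0,0],
    [0,-1,0,0],
    [0,-1,0,0],
  ],
  grip=60,
)

```text
time_s: 12.95
tcp_pos: [0.4326, -0.0958, 0.4208]
ee_rot: [[0.998, -0.059, 0.001], [-0.059, -0.998, 0.001], [0.001, -0.001, -1.0]]
wrist_force: [0.0, 0.0, 0.2]
gripper_width: 0.68
gripper_force: 0.0
```

>>> jog_arm(
  increments=[
    [0,-1,0,0],
    [0,-1,0,0],
    [0,-1,0,0],
    [0,-1,0,0],
    [0,-1,0,0],
    [0,-1,0,0],
    [0,-1,0,0],
    [0,-1,0,0],
    [0,-1,0,0],
    [0,0,0,0],
  ],
)

```text
time_s: 13.95
tcp_pos: [0.4437, 0.0845, 0.4207]
ee_rot: [[0.998, -0.056, 0.0], [-0.056, -0.998, 0.001], [0.0, -0.001, -1.0]]
wrist_force: [0.3, -0.1, -0.4]
gripper_width: 0.69
gripper_force: 0.0
```

Run:
```python
from h import *
b=eyes.capture("top")
cv2.imwrite("pics/g.png",np.hstack([cv2.resize(b[160:215,295:370],None,fx=7,fy=7,interpolation=3),cv2.resize(b[160:215,210:250],None,fx=7,fy=7,interpolation=3)]))
for c in("top","scene"):
  if c=="scene": eyes.capture(c)
  for d in eyes.spot_in(c,"lid_grip")[:3]: print(c,d)
  for d in eyes.outline_of(c,"lid")[:3]:
    ys,xs=np.nonzero(d["mask"]);x,y,w,h=cv2.boundingRect(d["mask"].astype(np.uint8));print(c,d["conf"],ray(c,(xs.mean(),ys.mean()),.014),(x,y,w,h))
print(sense()["tcp_pos"],sense()["wrist_force"],sense()["joints"])
```

```text
top {'centre': [0.2228, 0.4559, 0.02], 'conf': 0.88}
top {'centre': [0.5539, 0.3343, 0.0172], 'conf': 0.66}
top 0.83 [0.55396753 0.33756341 0.014     ] (109, 150, 43, 30)
top 0.65 [0.22294854 0.45812056 0.014     ] (71, 256, 21, 35)
scene {'centre': [0.2579, 0.4428, 0.0187], 'conf': 0.7}
scene {'centre': [0.5308, 0.315, 0.0173], 'conf': 0.6}
scene 0.85 [0.52505523 0.31846078 0.014     ] (308, 152, 37, 30)
scene 0.54 [0.2566332  0.45616302 0.014     ] (291, 104, 20, 21)
scene 0.38 [ 0.43882224 -0.26691647  0.014     ] (189, 233, 18, 19)
[0.44366386 0.08199979 0.42075302] [ 0.22394426 -0.43038021  0.07452936] [ 3.12121369e+01  4.06414477e+00 -2.10524824e+01 -1.04086803e-02
 -6.48845133e+01  5.53272899e+01]
```

View pics/g.png

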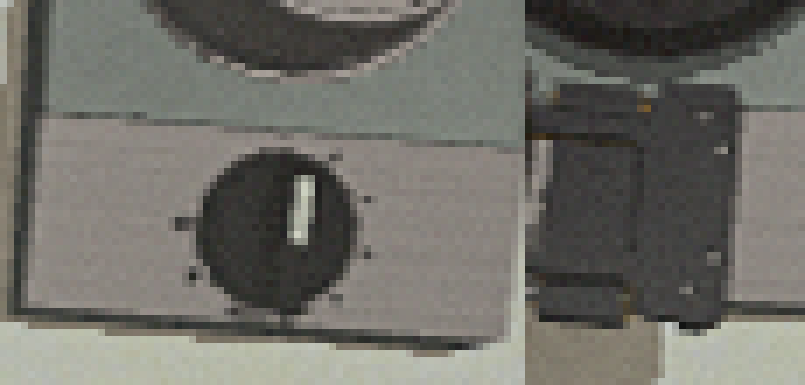

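The white line now points straight up the slope, from (299,243) to (305,178), so the dial is at its stop. The arm covers the lid here, so I'll fit the lid circle and pan rim from the first pictures in both views.

Run:
```python
from h import *
from scipy.optimize import differential_evolution as de
im={"top":cv2.resize(cv2.imread("pics/t.png"),(512,384),interpolation=cv2.INTER_AREA),"scene":cv2.imread("pics/s.png")}
g={}
for c,i in im.items():
    q=cv2.GaussianBlur(i.astype(np.float32),(0,0),.8);g[c]=np.sqrt(sum(cv2.Sobel(q[...,k],5,1,0)**2+cv2.Sobel(q[...,k],5,0,1)**2 for k in range(3)))
t=np.linspace(0,2*np.pi,120)
def sc(p,z,R,cs):
    tot=0
    for c in cs:
        P=np.array([proj(c,(p[0]+R*np.cos(a),p[1]+R*np.sin(a),z)) for a in t],np.float32)
        tot+=np.minimum(cv2.remap(g[c],P[:,:1],P[:,1:],1),200).mean()
    return -tot
for n,c0,z,R in (("lid",(.521,.318),.012,.074),("rim",(.606,-.286),.173,.069)):
  for cs in (["top"],["scene"],["top","scene"]):
    s=de(sc,[(c0[0]-.015,c0[0]+.015),(c0[1]-.015,c0[1]+.015)],args=(z,R,cs),seed=0,maxiter=15,popsize=8,tol=1e-3);print(n,cs,np.round(s.x,4),round(s.fun,1))
p=np.load("hob.npy");a=np.radians(15);n=np.array([-np.sin(a),0,np.cos(a)]);u=np.array([np.cos(a),0,np.sin(a)])
print("pointer@0",proj("top",hobpt(p,np.array([-.0985,0,.0695])+.046*n+.027*u)),"seen 338.6,185.3")
```

```text
Traceback (most recent call last):
  File "h.py", line 4, in proj
    k=eyes.get_calibration(c);p=np.array(k["R"])@np.array(X,float)+np.array(k["t"]).ravel();p=np.array(k["camera_matrix"])@p;return p[:2]/p[2]
ValueError: time passes only in moves, steps and waits
```

```bash
cat > h2.py <<'E'
from h import *
K={c:{a:np.array(b) for a,b in eyes.get_calibration(c).items()} for c in("top","scene")}
def projv(c,X):
    k=K[c];p=(np.asarray(X)@k["R"].T+k["t"].ravel())@k["camera_matrix"].T;return p[...,:2]/p[...,2:]
t=np.linspace(0,2*np.pi,180)
def grad(i):
    q=cv2.GaussianBlur(i.astype(np.float32),(0,0),.8);return np.sqrt(sum(cv2.Sobel(q[...,k],5,1,0)**2+cv2.Sobel(q[...,k],5,0,1)**2 for k in range(3)))
def fit(g,c0,z,R,w=.012):
    def sc(p):
        tot=0
        for c in g:
            P=projv(c,np.c_[p[0]+R*np.cos(t),p[1]+R*np.sin(t),0*t+z]).astype(np.float32)
            tot+=np.minimum(cv2.remap(g[c],P[:,:1].copy(),P[:,1:].copy(),1),200).mean()
        return tot
    xs=np.arange(-w,w+1e-4,.0005);S=np.array([[sc((c0[0]+a,c0[1]+b)) for b in xs] for a in xs])
    W=np.where(S>S.max()-.03*(S.max()-S.min()),1,0);A,B=np.nonzero(W);return np.round([c0[0]+xs[A].mean(),c0[1]+xs[B].mean(),S.max()],4)
E
python3 - <<'E'
from h2 import *
g={"top":grad(cv2.resize(cv2.imread("pics/t.png"),(512,384),interpolation=cv2.INTER_AREA)),"scene":grad(cv2.imread("pics/s.png"))}
for n,c0,z,R in (("lid",(.521,.318),.012,.074),("rim",(.606,-.286),.173,.069)):
  for cs in (["top"],["scene"],["top","scene"]): print(n,cs,fit({c:g[c] for c in cs},c0,z,R))
p=np.load("hob.npy");a=np.radians(15);n=np.array([-np.sin(a),0,np.cos(a)]);u=np.array([np.cos(a),0,np.sin(a)])
print("pointer@0",projv("top",hobpt(p,np.array([-.0985,0,.0695])+.046*n+.027*u)),"seen 338.6,185.3")
E
```

```text
lid ['top'] [  0.5199   0.3179 199.7932]
lid ['scene'] [  0.5251   0.3186 196.5006]
lid ['top', 'scene'] [5.222000e-01 3.180000e-01 3.675934e+02]
rim ['top'] [  0.6056  -0.2835 187.6632]
rim ['scene'] [  0.6109  -0.2862 172.4708]
rim ['top', 'scene'] [ 6.077000e-01 -2.854000e-01  3.284403e+02]
pointer@0 [337.82345825 184.94665462] seen 338.6,185.3
```

>>> jog_arm(
  increments=[
    [0.32,-1,0,0],
    [0.32,-1,0,0],
    [0.32,-1,0,0],
    [0.32,-1,0,0],
    [0.32,-1,0,0],
    [0.32,-1,0,0],
    [0.32,-1,0,0],
    [0.32,-1,0,0],
    [0.32,-1,0,0],
    [0.32,-1,0,0],
  ],
  grip=70,
)

```text
time_s: 15.25
tcp_pos: [0.5202, 0.2808, 0.4202]
ee_rot: [[0.998, -0.059, -0.0], [-0.059, -0.998, -0.0], [-0.0, 0.0, -1.0]]
wrist_force: [0.1, 0.8, -0.3]
gripper_width: 0.801
gripper_force: 0.0
```

>>> jog_arm(
  increments=[
    [0,-1,0,0],
    [0,-1,0,0],
    [0,0,1,0],
    [0,0,1,0],
    [0,0,1,0],
    [0,0,1,0],
    [0,0,1,0],
    [0,0,1,0],
    [0,0,0,0],
    [0,0,0,0],
  ],
)

```text
time_s: 16.25
tcp_pos: [0.5222, 0.3191, 0.301]
ee_rot: [[0.998, -0.059, 0.0], [-0.059, -0.998, -0.0], [0.0, 0.0, -1.0]]
wrist_force: [-0.3, 1.2, 0.7]
gripper_width: 0.806
gripper_force: 0.0
```

>>> jog_arm(
  increments=[
    [0,0,1,0],
    [0,0,1,0],
    [0,0,1,0],
    [0,0,0.8,0],
    [0,0,0.4,0],
    [0,0,0.3,0],
    [0,0,0,0],
    [0,0,0,0],
  ],
)

```text
time_s: 17.05
tcp_pos: [0.5224, 0.3186, 0.2117]
ee_rot: [[0.998, -0.059, 0.001], [-0.059, -0.998, 0.001], [0.001, -0.001, -1.0]]
wrist_force: [0.5, 0.4, -0.3]
gripper_width: 0.8
gripper_force: 0.0
```

>>> jog_arm(
  increments=[
    [0,0,0,0],
    [0,0,0,0],
    [0,0,0,0],
    [0,0,0,0],
    [0,0,0,0],
    [0,0,0,0],
  ],
  grip=28,
)

```text
time_s: 17.65
tcp_pos: [0.5222, 0.3185, 0.2108]
ee_rot: [[0.998, -0.06, 0.001], [-0.06, -0.998, 0.001], [0.0, -0.001, -1.0]]
wrist_force: [-0.9, 1.1, -0.4]
gripper_width: 0.376
gripper_force: 30.0
```

>>> jog_arm(
  increments=[
    [0,0,0,0],
    [0,0,0,0],
    [0,0,0,0],
    [0,0,0,0],
  ],
  grip=56,
)

```text
time_s: 18.05
tcp_pos: [0.5221, 0.3182, 0.2107]
ee_rot: [[0.998, -0.06, -0.0], [-0.06, -0.998, -0.0], [-0.0, 0.0, -1.0]]
wrist_force: [-0.8, 0.2, -0.1]
gripper_width: 0.611
gripper_force: 0.0
```

>>> jog_arm(
  increments=[
    [0,0,0,1],
    [0,0,0,1],
    [0,0,0,1],
    [0,0,0,1],
    [0,0,0,1],
    [0,0,0,1],
    [0,0,0,1],
    [0,0,0,1],
    [0,0,0,1],
    [0,0,0,1],
  ],
)

```text
time_s: 19.05
tcp_pos: [0.5221, 0.3182, 0.2107]
ee_rot: [[0.65, -0.76, -0.0], [-0.76, -0.65, -0.0], [0.0, 0.0, -1.0]]
wrist_force: [0.8, -0.7, 0.1]
gripper_width: 0.643
gripper_force: 0.0
```

>>> jog_arm(
  increments=[
    [0,0,0,1],
    [0,0,0,1],
    [0,0,0,1],
    [0,0,0,1],
    [0,0,0,1],
    [0,0,0,1],
    [0,0,0,1],
    [0,0,0,1],
    [0,0,0,1],
    [0,0,0,0],
  ],
)

```text
time_s: 20.05
tcp_pos: [0.5221, 0.3182, 0.2107]
ee_rot: [[-0.009, -1.0, -0.0], [-1.0, 0.009, -0.0], [0.0, 0.0, -1.0]]
wrist_force: [0.1, -0.0, -0.1]
gripper_width: 0.639
gripper_force: 0.0
```

>>> jog_arm(
  increments=[
    [0,0,0,0],
    [0,0,0,0],
    [0,0,0,0],
    [0,0,0,0],
    [0,0,0,0],
    [0,0,0,0],
  ],
  grip=28,
)

```text
time_s: 20.65
tcp_pos: [0.5221, 0.3183, 0.2108]
ee_rot: [[-0.009, -1.0, 0.0], [-1.0, 0.009, 0.0], [-0.0, -0.0, -1.0]]
wrist_force: [-0.4, -1.5, -0.3]
gripper_width: 0.381
gripper_force: 30.0
```

>>> jog_arm(
  increments=[
    [0,0,-0.5,0],
    [0,0,-1,0],
    [0,0,-1,0],
    [0,0,-1,0],
    [0,0,-1,0],
    [0,0,-1,0],
    [0,0,-1,0],
    [0,0,-1,0],
    [0,0,-1,0],
    [0,0,-1,0],
  ],
)

```text
time_s: 21.65
tcp_pos: [0.5216, 0.3179, 0.4016]
ee_rot: [[-0.009, -1.0, -0.001], [-1.0, 0.009, -0.0], [0.0, 0.001, -1.0]]
wrist_force: [-0.0, -0.2, -2.7]
gripper_width: 0.381
gripper_force: 30.0
```

>>> jog_arm(
  increments=[
    [0,0,-1,0],
    [0.5,0,-0.5,0],
    [1,-0.15,0,0],
    [1,-0.15,0,0],
    [1,-0.15,0,0],
    [1,-0.15,0,0],
    [1,-0.15,0,0],
    [1,-0.15,0,0],
    [1,-0.15,0,0],
    [1,-0.15,0,0],
  ],
)

```text
time_s: 22.65
tcp_pos: [0.5444, 0.1454, 0.4297]
ee_rot: [[-0.01, -1.0, -0.002], [-1.0, 0.01, -0.001], [0.001, 0.002, -1.0]]
wrist_force: [-0.1, -0.4, -2.9]
gripper_width: 0.376
gripper_force: 30.0
```

>>> jog_arm(
  increments=[
    [1,-0.15,0,0],
    [1,-0.15,0,0],
    [1,-0.15,0,0],
    [1,-0.15,0,0],
    [1,-0.15,0,0],
    [1,-0.15,0,0],
    [1,-0.15,0,0],
    [1,-0.15,0,0],
    [1,-0.15,0,0],
    [1,-0.15,0,0],
  ],
)

```text
time_s: 23.65
tcp_pos: [0.572, -0.0547, 0.4297]
ee_rot: [[-0.01, -1.0, -0.002], [-1.0, 0.01, -0.0], [0.0, 0.002, -1.0]]
wrist_force: [-0.1, 0.0, -3.0]
gripper_width: 0.374
gripper_force: 30.0
```

>>> jog_arm(
  increments=[
    [1,-0.15,0,0],
    [1,-0.15,0,0],
    [1,-0.15,0,0],
    [1,-0.15,0,0],
    [1,-0.15,0,0],
    [1,-0.15,0,0],
    [1,-0.15,0,0],
    [1,-0.15,0,0],
    [0.5,0,0,0],
    [0,0,0,0],
  ],
)

```text
time_s: 24.65
tcp_pos: [0.5943, -0.2244, 0.4296]
ee_rot: [[-0.012, -1.0, -0.002], [-1.0, 0.012, 0.0], [-0.0, 0.002, -1.0]]
wrist_force: [0.6, -0.4, -2.0]
gripper_width: 0.382
gripper_force: 30.0
```

>>> jog_arm(
  increments=[
    [1,-0.25,0,0],
    [1,-0.25,0,0],
    [1,-0.22,0,0],
    [0,0,0.4,0],
    [0,0,0.4,0],
    [0,0,0,0],
    [0,0,0,0],
    [0,0,0,0],
  ],
)

```text
time_s: 25.45
tcp_pos: [0.6092, -0.2819, 0.4153]
ee_rot: [[-0.008, -1.0, 0.001], [-1.0, 0.008, -0.0], [0.0, -0.001, -1.0]]
wrist_force: [0.3, -0.3, -1.8]
gripper_width: 0.381
gripper_force: 30.0
```

Run:
```python
from h2 import *
s=sense();p=s["tcp_pos"];print(p,s["time_s"])
a=eyes.capture("scene");cv2.imwrite("pics/h.png",cv2.resize(a[205:315,170:280],None,fx=5,fy=5,interpolation=3))
lz=p[2]-.2108
print("scene fit",fit({"scene":grad(a)},p[:2],lz+.014,.074),"lidz",lz)
b=eyes.capture("top");print("top",fit({"top":grad(b)},p[:2],lz+.014,.074))
```

```text
[ 0.60915359 -0.28188533  0.41528508] 25.45
scene fit [ 0.6121 -0.2788 94.8281] lidz 0.20448507907301805
top [  0.6037  -0.2787 111.0914]
```

View pics/h.png

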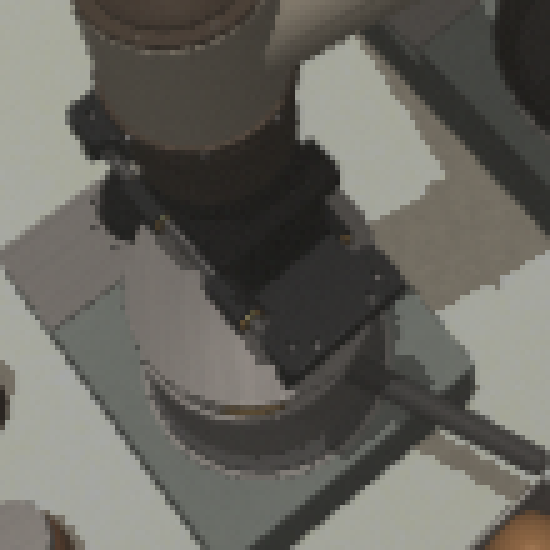

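The scene crop shows the lid (left edge (130,260), bottom edge (250,410)) hovering over the pan (rim bottom at (240,470)), with part hidden by the gripper. I'll refine using only the visible arcs.

```bash
cat >> h2.py <<'E'
def arc(g,c,c0,z,R,ok=None,w=.007):
    rs=np.arange(R-w,R+w,.0005);o=[]
    for a in np.radians(np.arange(0,360,4)):
        d=np.array([np.cos(a),np.sin(a)])
        P=projv(c,np.c_[np.outer(rs,d)+c0[:2],0*rs+z]).astype(np.float32)
        v=cv2.remap(g,P[:,:1].copy(),P[:,1:].copy(),1).ravel();i=v.argmax()
        if 0<i<len(rs)-1 and v[i]>60: o.append((a,rs[i]-R))
    o=np.array(o)
    if ok is not None: o=np.array([q for q in o if int(round(np.degrees(q[0]))) in ok])
    s=least_squares(lambda p:p[0]*np.cos(o[:,0])+p[1]*np.sin(o[:,0])-o[:,1],[0,0],loss="soft_l1",f_scale=.001)
    res=s.x[0]*np.cos(o[:,0])+s.x[1]*np.sin(o[:,0])-o[:,1]
    good={int(round(np.degrees(a))) for a,e in zip(o[:,0],res) if abs(e)<.0012}
    return np.round(1e3*s.x,1),len(o),good
E
python3 - <<'E'
from h2 import *
p=sense()["tcp_pos"];lz=p[2]-.2108
G0={"top":grad(cv2.resize(cv2.imread("pics/t.png"),(512,384),interpolation=cv2.INTER_AREA)),"scene":grad(cv2.imread("pics/s.png"))}
for c in("scene","top"):
    g=grad(eyes.capture(c))
    d,n,good=arc(g,c,p,lz+.012,.074);d2,n2,_=arc(g,c,p,lz+.012,.074,good)
    print(c,"lid now off mm",d,n,d2,n2,sorted(good))
    print("   rim full",arc(G0[c],c,(.6077,-.2854),.173,.070)[:2],"same arc",arc(G0[c],c,(.6077,-.2854),.173,.070,good)[:2])
E
```

```text
scene lid now off mm [-0.5  1.7] 39 [-0.3  2. ] 19 [64, 68, 72, 76, 80, 84, 88, 92, 208, 264, 268, 272, 304, 308, 312, 316, 320, 328, 332]
   rim full (array([ 0.8, -1.7]), 89) same arc (array([-2.8, -3.5]), 19)
top lid now off mm [0.5 0.3] 55 [ 0.4 -0.2] 11 [12, 20, 136, 140, 144, 148, 164, 188, 192, 248, 280]
   rim full (array([-2.4,  2.2]), 77) same arc (array([-2.2,  0.9]), 10)
```

>>> jog_arm(
  increments=[
    [0.2,0.08,0,0],
    [0,0,0.5,0],
    [0,0,0.5,0],
    [0,0,0.35,0],
    [0,0,0,0],
    [0,0,0,0],
    [0,0,0,0],
  ],
)

```text
time_s: 26.35
tcp_pos: [0.6076, -0.2866, 0.3882]
ee_rot: [[-0.009, -1.0, 0.001], [-1.0, 0.009, -0.0], [0.0, -0.001, -1.0]]
wrist_force: [-0.7, 0.3, -1.9]
gripper_width: 0.379
gripper_force: 30.0
```

>>> jog_arm(
  increments=[
    [0,0,0.1,0],
    [0,0,0.1,0],
    [0,0,0,0],
    [0,0,0,0],
  ],
)

```text
time_s: 26.75
tcp_pos: [0.6074, -0.2865, 0.3837]
ee_rot: [[-0.009, -1.0, -0.0], [-1.0, 0.009, -0.0], [0.0, 0.0, -1.0]]
wrist_force: [-0.2, 0.5, -1.1]
gripper_width: 0.382
gripper_force: 30.0
```

>>> jog_arm(
  increments=[
    [0,0,0.1,0],
    [0,0,0,0],
    [0,0,0,0],
  ],
)

```text
time_s: 27.05
tcp_pos: [0.6074, -0.2866, 0.3817]
ee_rot: [[-0.009, -1.0, -0.0], [-1.0, 0.009, 0.0], [-0.0, 0.0, -1.0]]
wrist_force: [-0.9, 1.1, -2.6]
gripper_width: 0.375
gripper_force: 30.0
```

Already below the height where the rim would touch, with no extra force, so it is entering the mouth.

>>> jog_arm(
  increments=[
    [0,0,0.1,0],
    [0,0,0,0],
    [0,0,0,0],
  ],
)

```text
time_s: 27.35
tcp_pos: [0.6074, -0.2866, 0.3796]
ee_rot: [[-0.009, -1.0, -0.0], [-1.0, 0.009, -0.0], [0.0, 0.0, -1.0]]
wrist_force: [-0.2, -0.2, -2.0]
gripper_width: 0.378
gripper_force: 30.0
```

>>> jog_arm(
  increments=[
    [0,0,0.1,0],
    [0,0,0,0],
    [0,0,0,0],
  ],
)

```text
time_s: 27.65
tcp_pos: [0.6074, -0.2865, 0.3776]
ee_rot: [[-0.009, -1.0, -0.0], [-1.0, 0.009, 0.0], [-0.0, 0.0, -1.0]]
wrist_force: [-0.5, -0.9, -2.3]
gripper_width: 0.378
gripper_force: 30.0
```

>>> jog_arm(
  increments=[
    [0,0,0.1,0],
    [0,0,0,0],
    [0,0,0,0],
  ],
)

```text
time_s: 27.95
tcp_pos: [0.6074, -0.2866, 0.3756]
ee_rot: [[-0.009, -1.0, -0.0], [-1.0, 0.009, 0.0], [-0.0, 0.0, -1.0]]
wrist_force: [-0.5, -0.1, -2.8]
gripper_width: 0.378
gripper_force: 30.0
```

>>> jog_arm(
  increments=[
    [0,0,0.08,0],
    [0,0,0,0],
    [0,0,0,0],
  ],
)

```text
time_s: 28.25
tcp_pos: [0.6073, -0.2866, 0.3741]
ee_rot: [[-0.009, -1.0, -0.0], [-1.0, 0.009, 0.0], [-0.0, 0.0, -1.0]]
wrist_force: [-1.3, 1.1, -1.5]
gripper_width: 0.375
gripper_force: 30.0
```

>>> jog_arm(
  increments=[
    [0,0,0.05,0],
    [0,0,0,0],
    [0,0,0,0],
  ],
)

```text
time_s: 28.55
tcp_pos: [0.6073, -0.2865, 0.3738]
ee_rot: [[-0.009, -1.0, -0.0], [-1.0, 0.009, -0.0], [0.0, 0.0, -1.0]]
wrist_force: [-3.6, 2.1, 2.0]
gripper_width: 0.381
gripper_force: 30.0
```

>>> jog_arm(
  increments=[
    [0,0,0.03,0],
    [0,0,0,0],
    [0,0,0,0],
  ],
)

```text
time_s: 28.85
tcp_pos: [0.6072, -0.2865, 0.3737]
ee_rot: [[-0.009, -1.0, 0.0], [-1.0, 0.009, -0.0], [0.0, -0.0, -1.0]]
wrist_force: [-5.6, 2.5, 5.4]
gripper_width: 0.379
gripper_force: 30.0
```

Seated at the expected height (0.374), with support force appearing. Releasing and withdrawing.

>>> jog_arm(
  increments=[
    [0,0,-0.05,0],
    [0,0,0,0],
    [0,0,0,0],
    [0,0,0,0],
    [0,0,0,0],
  ],
  grip=56,
)

```text
time_s: 29.35
tcp_pos: [0.6076, -0.2866, 0.3733]
ee_rot: [[-0.009, -1.0, 0.0], [-1.0, 0.009, -0.0], [0.0, -0.0, -1.0]]
wrist_force: [0.2, 0.0, -0.1]
gripper_width: 0.627
gripper_force: 0.0
```

>>> jog_arm(
  increments=[
    [0,0,-0.5,0],
    [0,0,-1,0],
    [0,0,-1,0],
    [0,0,-1,0],
    [0,0,-1,0],
    [-1,0.5,0,0],
    [-1,1,0,0],
    [-1,1,0,0],
    [-1,1,0,0],
    [-1,1,0,0],
  ],
)

```text
time_s: 30.35
tcp_pos: [0.5175, -0.1851, 0.4645]
ee_rot: [[-0.009, -1.0, 0.002], [-1.0, 0.009, -0.0], [0.0, -0.002, -1.0]]
wrist_force: [1.2, -0.5, -0.1]
gripper_width: 0.644
gripper_force: 0.0
```

>>> jog_arm(
  increments=[
    [-1,0.5,0,0],
    [-1,0.5,0,0],
    [-1,0.5,0,0],
    [-1,0.5,0,0],
    [-1,0,0,0],
    [-1,0,0,0],
    [-1,0,0,0],
    [-1,0,0,0],
    [-1,0,0,0],
    [0,0,0,0],
  ],
)

```text
time_s: 31.35
tcp_pos: [0.48, -0.004, 0.4645]
ee_rot: [[-0.006, -1.0, 0.002], [-1.0, 0.006, 0.001], [-0.001, -0.002, -1.0]]
wrist_force: [-0.6, -1.2, 0.8]
gripper_width: 0.644
gripper_force: 0.0
```

Run:
```python
from h2 import *
a=eyes.capture("scene");b=eyes.capture("top")
cv2.imwrite("pics/i.png",np.hstack([cv2.resize(a[200:310,160:270],None,fx=3.6,fy=3.6,interpolation=3),cv2.resize(b[105:215,285:395],None,fx=3.6,fy=3.6,interpolation=3)]))
for c,i in(("scene",a),("top",b)): print(c,fit({c:grad(i)},(.6075,-.286),.163+.012,.074))
print(sense()["time_s"],sense()["tcp_pos"])
```

```text
scene [  0.6071  -0.284  116.1583]
top [  0.6073  -0.288  174.0561]
31.45 [ 0.47992511 -0.00528183  0.46428616]
```

View pics/i.png

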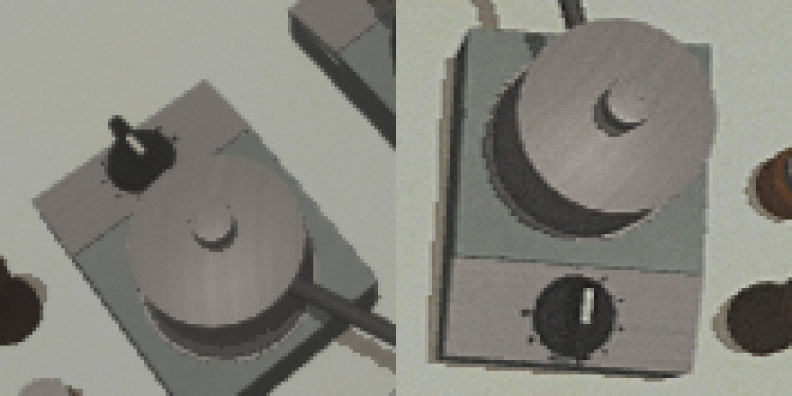

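The lid sits level on the pan: knob at (213,225) in the scene half and (625,108) in the top half. The dial line points up the slope at (587,303). Handing in.

```bash
python3 -c "
from station import r
print(r.finish_job())"
```

```text
the job is handed in; nothing more can be done
None
```

The saucepan's dial is at its off stop, the grey steel lid was then set fully home on the saucepan, and I handed the job in at about 31 s; the hand-in gave no verdict.

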